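# Set the light cover to its mark and hold the hand lens in focus over a board

### The job

Inspect the sensor board, the larger of the two small green boards under the cover of the inspection stand. Raise the stand's stiff light cover (it has an orange lift tab) to the red 70 degree mark on its dial and let go of it there; then pick up the hand lens and hold it still and level, its glass centred over the sensor board at the focal height marked by the white line on the red collar of the stand's post. Finish while holding the lens there in the air, touching nothing with it; leave both boards and the collar as they were and knock nothing else about.

Things in the scene. Friction and masses are not known exactly. Their poses are not given: they have to be found in the camera images.
- stand: inspection stand, fixed: grey plate 195 x 190 x 12 mm, blue stage, cover, dial, post. Origin on the bench top; x points from lift tab to hinge (away from the robot at yaw 0), y to the post, z up. Plate spans x -85..110, y -85..105 mm; stage top, where the boards lie, 14 mm up; hinge axis along y at x 75, z 42 mm; dial at y -70; post (10 mm thick, 153 mm high) at x 30, y 86 mm
- light_cover (a joint): angle of the light cover (white 158 x 126 mm panel hinged at its far edge, heat sink on top, LED panel below, skirt to 24 mm below the hinge axis). 0 = shut, level over the boards; grows as it rises; red dial mark = 70 degrees = 1.222 rad; stop at 1.9. Stiff hinge: it stays where it is left and needs about 4 N at the tab. Starts shut or slightly ajar
- cover_tab (a point): middle of the orange lift tab on the cover's front edge: 24 mm wide (along the stand's y), 10 mm thick, 45 mm long, this point 28 mm from the edge and 178 mm from the hinge axis; 42 mm above the bench when shut. Pinched by its two sides along y, it can turn between the fingers as the cover swings. The point's x points along the cover towards the hinge
- cover_hinge (a point): middle of the cover's hinge axis, which runs along the stand's y, 42 mm above the bench
- reading_lens: hand lens lying flat, 0.08 kg: round dark rim 64 mm across and 14 mm thick with clear glass, black straight handle. Origin under the centre of the glass, at the level of the underside; x points from handle to glass, z is the optical axis (up). The handle, 15 mm wide with flat sides and 14 mm high, runs from 44 to 139 mm behind the centre, its underside level with the rim's
- lens_center (a point): centre of the glass, 7 mm above the lens's underside: the point to bring to the height of the white line
- lens_grip (a point): middle of the lens handle, 91.5 mm behind the glass centre, 7 mm above its underside: the place to grip it, fingers across the handle
- focus_mark (a point): middle of the white line round the red collar (20 mm across) on the stand's post; its height (world z, 75 to 110 mm) is the focal height for the lens centre and differs from time to time
- sensor_board: the larger green board, 30 x 42 x 8 mm, with a yellow and a blue component, lying loose on the blue stage below the cover; origin in the middle of its underside
- adapter_board: the smaller green board, 16 x 30 x 7 mm, lying loose on the stage beside the other (which side each lies on varies); origin in the middle of its underside
- multimeter: bystander: multimeter lying flat far to the right, beyond the stack of relay boxes, 150 x 74 x 45 mm, origin in the middle of its underside
- solder_spool: bystander: solder spool standing upright, 58 mm across, 40 mm high, behind the lens; origin in the middle of its underside

How it is judged:
By the outcome, as a careful person would: the job done as asked, in the order asked, and still so for the second after the job is handed in, while the arm keeps its last pose, push and grip.
It also fails if it takes over 51 s, if anything falls off the work surface, if the arm or the gripper's body presses on something with over 40 N, if the wrist force passes 120 N, or if a joint passes its speed limit or range.

### The arm

A 7-joint arm with a two-finger parallel gripper is mounted at the origin on a cart in front of the work surface, level with it; the furniture and walls round the work are solid. World frame = base frame: x ahead of the robot, y to its left, z up, the work surface at z = 0. Lengths are in m, angles in rad, forces in N, time in s.
With the tool pointing down it reaches from about 0.4 to 0.85 m from the base axis. Payload 10.4 kg.
Tool frame: the origin (TCP) lies at the very end of the fingers, on their centre line; the grasp point (between the pads) lies 19 mm behind it; z points along the fingers, y is the line along which they close (so a half turn about z gives the same grasp; the last joint's range is limited). The gripper opens to 85 mm and grips with 20 to 120 N. Pads are 22 mm wide; open, the fingers measure 114 mm over their backs; the gripper's body (76 mm by 85 mm) begins 54 mm behind the grasp point. The pads swing forward as they close: fully open they stand 13 mm farther back than shut.
Start: joints at [-1.297, 0.332, -0.065, 1.46, 0.022, 1.35, -0.088], TCP at [0.183, 0.598, 0.231] pointing down, gripper open.
Joint ranges: [-2.6, 2.6], [-0.5, 2.12], [-1.47, 1.34], [0.16, 2.42], [-1.27, 4.41], [0.06, 2.06], [-2.6, 2.6]. Speed limits (rad/s): [2.22, 2.22, 2.79, 2.79, 3.14, 3.14, 3.14].

### API

Orientations are given as a unit quaternion [x, y, z, w].
In Python, from workcell import manip, optics gives the robot as it stands.
- The arm moves only by the tool jog_arm, never from a script. Its arguments are lists of equal length, an entry for each row: "dr": the turn, a rotation vector about the tool's x, y, z normalised to -1 to 1, where 1 is 4 degrees, a list of three; "translation": the shift along the tool's x, y, z normalised to -1 to 1, where 1 is 0.025 m, a list of three; "jaw": the opening, from 0 (shut) to 1 (fully open). A call has 1 to 10 rows; each row shifts and turns the commanded pose from where the row before left it, along the tool's axes as they then stand; what a row does not reach is not made up. A row lasts 1/10 s, in which the tool goes at most 50 mm and 8.59 degrees, less where a joint would pass 70% of its speed; a pose out of reach is approached as far as the arm can. A call with a number of a shift or a turn outside -1 to 1 is refused whole. A call with a gripper value outside its range is refused whole. The fingers move at their own pace and stop on an object; "squeeze" is the grip in N (left out, the last holds). Time passes only in rows, so rows that do not move let the fingers close. It gives the time, the measured TCP pose, the force, the opening and the grip force at its end, in the units of the state.
- manip.get_obs(): the state, without advancing time (a new reading comes with each control period).
- optics.camera(name): name is "scene" or "side" or "wrist"; returns a dict with "color" (420x560x3 uint8, red, green, blue), "mtx" (3x3 intrinsics, pixels), "k1" (the pictures are not rectified: a ray, as slopes to the right and down, at radius r is drawn at 1 + k1 r^2 times it, then the intrinsics apply), "R" (3x3) and "t" (3): a world point X has camera coordinates R X + t. Camera axes: x right, y down, z forward; pixel columns grow to the right and rows downward; lengths in m; the calibration is good to about 2 mm. A picture is of the moment at which its call begins. There is no depth.
- manip.hand_in(): hands the job in; it is judged then, once.
The state is a dict: "clock": time; "joint_pos": joint angles; "joint_velocities": joint speeds; "tau": joint torques, N m; "position": TCP position; "ee_rot": TCP orientation; "ft_force": force on the tool from outside, world axes, zero at the start; "torque": the same for the moment, N m; "grip_width": opening from 0.0 (shut) to 1.0 (fully open); "grasp_force": force on a finger pad.
Only numpy, scipy, OpenCV 4.12 (cv2) and the standard library are available. Lean on these libraries where they do the work, as an engineer would, in place of code of your own. Each camera call takes 0.05 s, during which the arm holds its last target. There are 200 camera calls.

## Working session

There is one attempt and no reset: what is moved stays moved. The work goes in short steps, Python scripts to look and compute and a tool call to move; the robot and the scene stay as the last step left them, time stands still between calls to the robot, and variables do not carry over. Pictures are saved under pics/ and viewed, at most 10 in all, crops included, and the job is handed in when it is done.

Besides the shell and the picture viewer there is one more tool, called after "Request:" as name(argument=value, ...) on one line, values as JSON. jog_arm: Moves the arm, as the interface text tells. Scaled input: -1 to 1 covers 0.025 m each way for a shift and 4 degrees each way for a turn. Its arguments: {"type":"object","properties":{"dr":{"type":"array","items":{"type":"array","items":{"type":"number"}}},"translation":{"type":"array","items":{"type":"array","items":{"type":"number"}}},"jaw":{"type":"array","items":{"type":"number"}},"squeeze":{"type":"number"}},"required":["dr","translation","jaw"]}

```bash
mkdir -p pics; ls
cat > h.py <<'E'
import numpy as np, cv2, json
from workcell import manip, optics
def snap(n,tag):
    c=optics.camera(n); cv2.imwrite(f'pics/{tag}.png',cv2.cvtColor(c['color'],cv2.COLOR_RGB2BGR))
    json.dump({k:np.array(c[k]).tolist() for k in('mtx','k1','R','t')},open(f'pics/{tag}.json','w')); return c
def load(tag): return {k:np.array(v) for k,v in json.load(open(f'pics/{tag}.json')).items()}
def ray(c,u,v):
    K=c['mtx']; d=np.array([float(c['k1']),0,0,0,0])
    p=cv2.undistortPoints(np.array([[[u,v]]],float),K,d)[0,0]
    R=c['R']; return -R.T@c['t'], R.T@np.array([p[0],p[1],1])
def atz(c,u,v,z):
    o,d=ray(c,u,v); return o+d*(z-o[2])/d[2]
def tri(*obs):
    A=np.zeros((3,3));b=np.zeros(3);L=[]
    for c,u,v in obs:
        o,d=ray(c,u,v); d/=np.linalg.norm(d); P=np.eye(3)-np.outer(d,d); A+=P;b+=P@o;L.append((o,P))
    x=np.linalg.solve(A,b); return x,[np.linalg.norm(P@(x-o)) for o,P in L]
def proj(c,X):
    r=cv2.projectPoints(np.array(X,float).reshape(-1,1,3),cv2.Rodrigues(c['R'])[0],c['t'],c['mtx'],np.array([float(c['k1']),0,0,0,0]))[0]
    return r[:,0]
E
python3 - <<'E'
from h import *
a=snap('scene','s0');b=snap('side','d0')
for c in(a,b): print(c['mtx'].tolist(),c['k1'],-c['R'].T@c['t'],c['R'][2])
print(manip.get_obs())
E
```

```text
pics
[[479.6992050010576, 0.0, 268.08765813079947], [0.0, 479.6992050010576, 213.4263583304826], [0.0, 0.0, 1.0]] -0.10313255947262508 [-0.04950113 -0.46646443  1.03026291] [ 0.48006474  0.41505222 -0.77283213]
[[532.4340221415164, 0.0, 277.112184087265], [0.0, 532.4340221415164, 212.2791823158776], [0.0, 0.0, 1.0]] -0.1889155833196687 [-0.38425666 -0.33917169  0.9883558 ] [ 0.67936086  0.27849667 -0.67890237]
{'clock': 0.1, 'joint_pos': array([-1.29660453,  0.33280486, -0.06473547,  1.46085035,  0.0215799 ,
        1.3499101 , -0.08852432]), 'joint_velocities': array([ 4.20163660e-04, -3.74001336e-04,  1.40114086e-03, -1.29221174e-03,
       -2.92897544e-04, -6.45082462e-05,  7.44625957e-04]), 'tau': array([ 1.32340156e-03, -6.26733112e+01,  4.90237260e-02, -3.92441297e+01,
        1.62074278e-02,  6.66481486e-03, -3.00262889e-05]), 'position': array([0.18266115, 0.59735883, 0.23060129]), 'ee_rot': array([ 1.47840023e-01,  9.89011081e-01, -6.33929020e-04, -8.11286153e-05]), 'ft_force': array([0.66090778, 0.4821987 , 0.28695705]), 'torque': array([-0.02319653,  0.01896752,  0.01299058]), 'grasp_force': 0.0, 'grip_width': 0.9993903249433189}
```

View pics/s0.png

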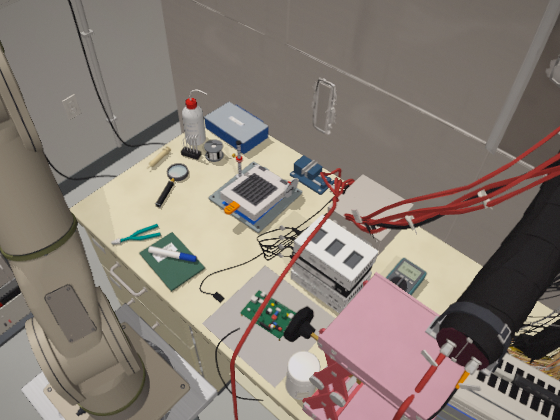

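View pics/d0.png

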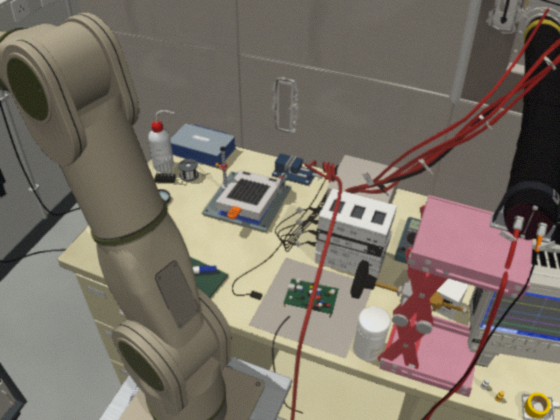

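The scene view shows the stand at about (257,195), the lens at (178,172) with its handle running to (162,205), the post at (239,160) and the relay boxes at right. The side view shows the stand at (247,198) and most of the lens hidden by the arm. Next are enlarged crops of both.

Run:
```python
from h import *
a=cv2.imread('pics/s0.png');b=cv2.imread('pics/d0.png')
A=cv2.resize(a[135:235,145:312],None,fx=4.75,fy=4.75,interpolation=cv2.INTER_CUBIC)
B=cv2.resize(b[140:235,150:310],None,fx=4.75,fy=4.75,interpolation=cv2.INTER_CUBIC)
cv2.imwrite('pics/s0c.png',A);cv2.imwrite('pics/d0c.png',B);print(A.shape,B.shape)
```

```text
(475, 793, 3) (451, 760, 3)
```

View pics/s0c.png

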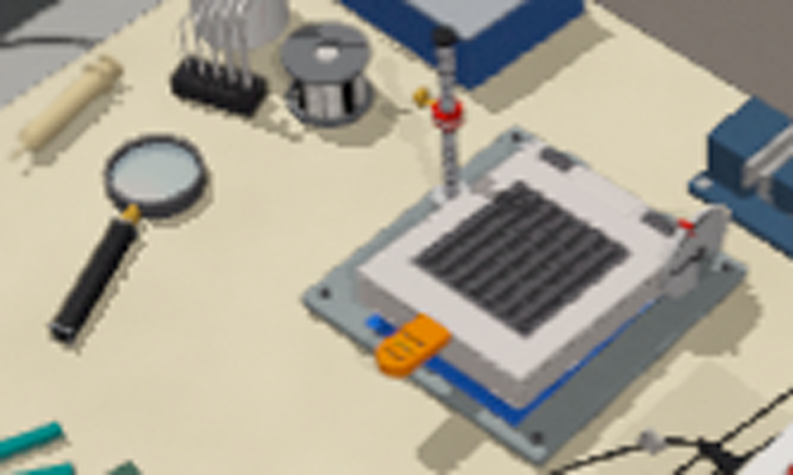

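View pics/d0c.png

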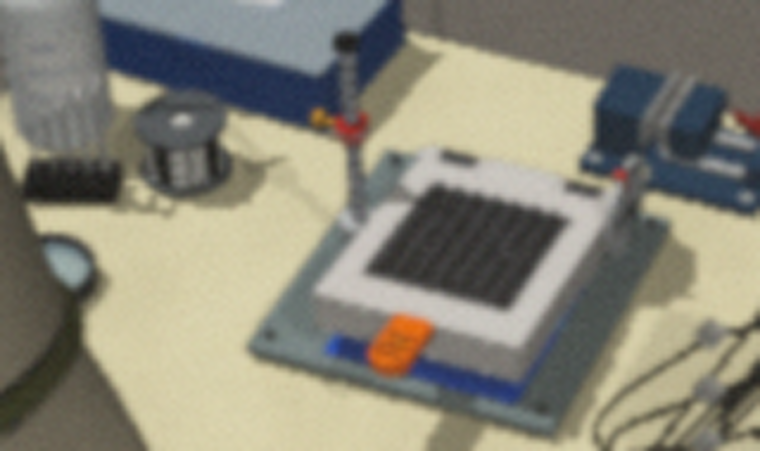

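The crops show the plate corners at (305,298), (540,460), (745,265) and (518,130) in the scene crop. The tab is at (413,346) scene and (402,345) side, the collar at (447,115) and (350,128), and the lens rim at (157,175).

```bash
cat > m.py <<'E'
from h import *
from scipy.optimize import least_squares
s=load('s0');d=load('d0'); f=4.75
S=lambda u,v:(s,145+(u+.5)/f-.5,135+(v+.5)/f-.5); D=lambda u,v:(d,150+(u+.5)/f-.5,140+(v+.5)/f-.5)
loc=[(-.085,.105,.012),(-.085,-.085,.012),(.11,-.085,.012),(.11,.105,.012)]
sc=[(305,298),(540,458),(745,265),(516,130)]; dc=[(250,348),(558,433),(668,224),(397,155)]
for l,p,q in zip(loc,sc,dc): print('corner',tri(S(*p),D(*q)),)
loc=np.array(loc+[(.03,.086,.153)])
def W(p,X): 
    c,n=np.cos(p[2]),np.sin(p[2]); return np.c_[p[0]+c*X[:,0]-n*X[:,1],p[1]+n*X[:,0]+c*X[:,1],X[:,2]]
us=np.array([S(*p)[1:] for p in sc+[(444,30)]]);ud=np.array([D(*p)[1:] for p in dc+[(345,36)]])
def res(p): X=W(p,loc); return np.r_[(proj(s,X)-us).ravel(),(proj(d,X)-ud).ravel()]
r=least_squares(res,[.6,.2,0]);p=r.x;print('stand',p,np.abs(r.fun).max())
print('tab',tri(S(413,345),D(402,345)),'exp',W(p,np.array([[.075-.178,0,.042]])))
print('collar',tri(S(447,115),D(350,128)),'exp',W(p,np.array([[.03,.086,.09]])))
g=atz(*S(157,175),.012);e=atz(*S(63,335),.007);st=atz(*S(130,225),.007);print('lens',g,st,e,'dir',np.arctan2(*(g-e)[[1,0]]),np.linalg.norm(g-e)*1000)
print('lensrim2view',tri(S(157,175),D(62,268)),'spool',atz(*S(325,60),.04))
E
python3 m.py
```

```text
corner (array([0.52083399, 0.25227397, 0.0008941 ]), [np.float64(0.0011401757472831277), np.float64(0.0011401757472832218)])
corner (array([0.52268792, 0.06116484, 0.00662686]), [np.float64(0.0008121522241548087), np.float64(0.0008121522241549568)])
corner (array([ 0.72100207,  0.07356395, -0.00119617]), [np.float64(2.4546529154910575e-05), np.float64(2.4546529154918967e-05)])
corner (array([0.70262382, 0.24721902, 0.01194958]), [np.float64(5.714254277342894e-05), np.float64(5.7142542773418905e-05)])
stand [0.59996446 0.1455071  0.0291532 ] 2.196858013761698
tab (array([0.50940336, 0.14663149, 0.05129824]), [np.float64(0.0009696010245879288), np.float64(0.0009696010245878801)]) exp [[0.49700823 0.14250475 0.042     ]]
collar (array([0.63212389, 0.23775749, 0.08441047]), [np.float64(0.002115896405760763), np.float64(0.0021158964057609126)]) exp [[0.6274449  0.23234503 0.09      ]]
lens [0.52247123 0.38561021 0.012     ] [0.48557604 0.36970015 0.007     ] [0.40023147 0.33154784 0.007     ] dir 0.41640298827609856 133.7546175622206
lensrim2view (array([0.51227025, 0.37040106, 0.03013093]), [np.float64(2.919921008148265e-05), np.float64(2.9199210081448026e-05)]) spool [0.64640936 0.36019006 0.04      ]
```

Stand fit: origin about (0.600, 0.146), yaw 0.03. The lens and tab are consistent with their reach and sizes. I'm moving to a view pose in front of the stand to refine these with the wrist camera.

Request:
jog_arm(dr=[[0,0,-0.94],[0,0,-0.94],[0,0,-0.94],[0,0,-0.94],[0,0,-0.94],[0,0,0],[0,0,0],[0,0,0],[0,0,0],[0,0,0]], translation=[[0,0,0],[0,0,0],[0,0,0],[0,0,0],[0,0,0],[-0.46,-0.98,-0.11],[-0.46,-0.98,-0.11],[-0.46,-0.98,-0.11],[-0.46,-0.98,-0.11],[-0.46,-0.98,-0.11]], jaw=[1,1,1,1,1,1,1,1,1,1])

```text
clock: 1.1
position: [0.2444, 0.4758, 0.2448]
ee_rot: [-0.016, 1.0, -0.0, -0.0]
ft_force: [0.3, -0.8, 0.3]
grip_width: 1.001
grasp_force: 0.0
```

```bash
cat >> h.py <<'E'
from scipy.spatial.transform import Rotation as Ro
def go(pos,yaw):
    "tool-frame shift (units of 25 mm) and turn (units of 4 deg) to pos with tool x at world angle yaw+pi, pointing down"
    o=manip.get_obs(); R=Ro.from_quat(o['ee_rot']); c,n=np.cos(yaw),np.sin(yaw)
    T=Ro.from_matrix(np.array([[-c,-n,0],[-n,c,0],[0,0,-1]]))
    rot=(R.inv()*T).as_rotvec(); dp=np.array(pos)-o['position']
    print('t',o['clock'].round(2) if hasattr(o['clock'],'round') else o['clock'],'pos',o['position'].round(4),'dr',(np.degrees(rot)/4).round(2),'shift tool-now',(R.inv().apply(dp)/.025).round(2),'tool-final',(T.inv().apply(dp)/.025).round(2))
E
python3 - <<'E'
from h import *
c=snap('wrist','w0');print(-c['R'].T@c['t'],c['R'][2],c['mtx'][0,0],c['k1']); go([.40,.16,.28],.03)
E
```

```text
[0.16777773 0.47423992 0.38757679] [ 0.29906708  0.00807153 -0.95419795] 344.4861290214422 -0.08717899984558461
t 1.15 pos [0.2477 0.4725 0.2456] dr [-0.02  0.02 -0.05] shift tool-now [ -5.76 -12.66  -1.35] tool-final [ -5.71 -12.68  -1.38]
```

Request:
jog_arm(dr=[[0,0,0],[0,0,0],[0,0,0],[0,0,0],[0,0,0],[0,0,0],[0,0,0],[0,0,0],[0,0,0],[0,0,0]], translation=[[-0.45,-0.98,-0.11],[-0.45,-0.98,-0.11],[-0.45,-0.98,-0.11],[-0.45,-0.98,-0.11],[-0.45,-0.98,-0.11],[-0.45,-0.98,-0.11],[-0.45,-0.98,-0.11],[-0.45,-0.98,-0.11],[-0.45,-0.98,-0.11],[-0.45,-0.98,-0.11]], jaw=[1,1,1,1,1,1,1,1,1,1])

```text
clock: 2.15
position: [0.3645, 0.2347, 0.2725]
ee_rot: [-0.016, 1.0, -0.0, -0.0]
ft_force: [0.4, -0.1, 0.9]
grip_width: 0.997
grasp_force: 0.0
```

Request:
jog_arm(dr=[[0,0,0],[0,0,0],[0,0,0],[0,0,0],[0,0,0]], translation=[[-0.4,-0.9,-0.11],[-0.4,-0.9,-0.11],[-0.4,-0.9,-0.11],[0,0,0],[0,0,0]], jaw=[0.6,0.6,0.6,0.6,0.6])

```text
clock: 2.65
position: [0.3962, 0.1692, 0.2807]
ee_rot: [-0.015, 1.0, 0.0, -0.0]
ft_force: [-0.0, 0.2, -0.2]
grip_width: 0.601
grasp_force: 0.0
```

Run:
```python
from h import *
c=snap('wrist','w1'); go([.40,.16,.28],.03); print(manip.get_obs()['joint_pos'].round(2))
cv2.imwrite('pics/w1c.png',cv2.resize(cv2.imread('pics/w1.png'),(800,600),interpolation=cv2.INTER_CUBIC))
```

```text
t 2.7 pos [0.3959 0.1698 0.2806] dr [ 0.   -0.01  0.03] shift tool-now [-0.15 -0.4   0.02] tool-final [-0.15 -0.4   0.02]
[-0.81 -0.15  0.27  1.87  0.04  1.41  1.05]
```

View pics/w1c.png

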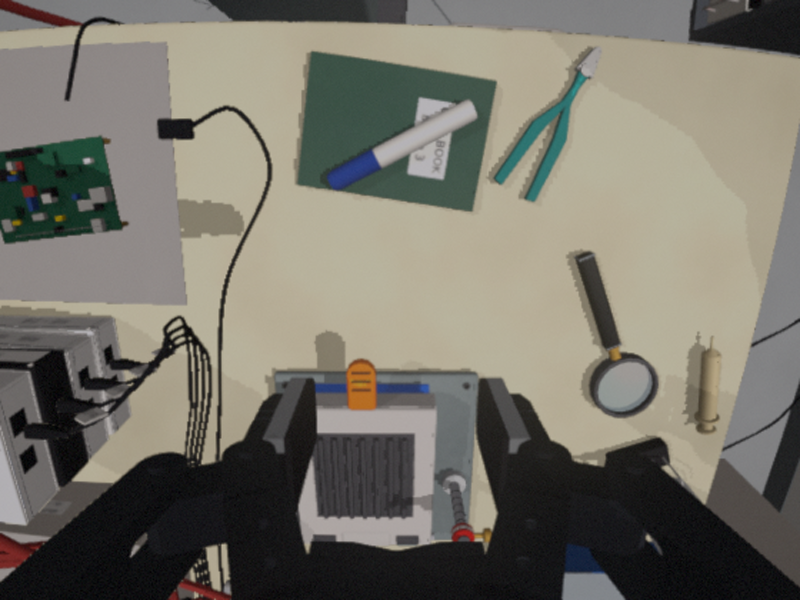

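The upside-down wrist view shows the tab centre at (361,384), the plate's front corners at (275,372) and (478,372), and the collar at (463,534). The lens rim is centred at (623,384), its handle running from (584,254) to (612,346).

```bash
cat > m2.py <<'E'
import contextlib,io
with contextlib.redirect_stdout(io.StringIO()): from m import *
w=load('w1');k=1/1.42857
Wv=lambda u,v:(w,(u+.5)*k-.5,(v+.5)*k-.5)
print('front corners',atz(*Wv(275,371),.012),atz(*Wv(478,372),.012))
P=[loc[0],loc[1]];uw=np.array([Wv(478,372)[1:],Wv(275,371)[1:],Wv(455,484)[1:]])
def res2(p): return np.r_[res(p),2*(proj(w,W(p,np.array([loc[0],loc[1],(.03,.086,.014)])))-uw).ravel()]
r=least_squares(res2,[.6,.2,0],loss='soft_l1');p=r.x;print('stand',p,res2(p).round(1)[-6:])
print('tab s-w',tri(S(413,345),Wv(361,383)),'3',tri(S(413,345),D(402,345),Wv(361,383)))
print('exp',W(p,np.array([[-.103,0,.042]])), 'pix shut',(proj(w,W(p,np.array([[-.103,0,.042],[-.1255,0,.042],[-.0805,0,.047],])))+.5)/k)
print('collar sw',tri(S(447,115),Wv(463,534)),tri(S(447,115),D(350,128),Wv(463,534)),'xy',W(p,np.array([[.03,.086,.09]])))
for z in(.0,.014): print('collar-z from lines',z)
print('lens rim tri',tri(S(157,175),Wv(623,384)))
g=atz(*Wv(623,384),.010);e=atz(*Wv(584,254),.012);st=atz(*Wv(612,345),.012);print('lens',g,st,e,'dir',np.arctan2(*(st-e)[[1,0]]),np.arctan2(*(g-e)[[1,0]]),np.linalg.norm(g-e))
print('handle end tri',tri(S(63,333),Wv(584,254)))
E
python3 m2.py
```

```text
front corners [0.51570087 0.06158703 0.012     ] [0.51084385 0.24840402 0.012     ]
stand [0.59918347 0.14729707 0.02513602] [ 2.5  1.1 -2.1  0.8 -1.6 -7.6]
tab s-w (array([0.50573956, 0.14358634, 0.05396527]), [np.float64(0.0014012793069730367), np.float64(0.0014012793069730553)]) 3 (array([0.50495382, 0.1437928 , 0.05592245]), [np.float64(0.0017253007937147343), np.float64(0.0013290360977618273), np.float64(0.0015679906236253209)])
exp [[0.49621601 0.14470833 0.042     ]] pix shut [[363.64875214 368.72300632]
 [363.21077195 344.06880664]
 [363.71784493 395.24361244]]
collar sw (array([0.63009598, 0.2343263 , 0.0860141 ]), [np.float64(0.00044085066136543264), np.float64(0.0004408506613655621)]) (array([0.62836251, 0.2345802 , 0.08853976]), [np.float64(0.0019898553897449277), np.float64(0.002517545511300104), np.float64(0.0005748874894929094)]) xy [[0.62701253 0.2340239  0.09      ]]
collar-z from lines 0.0
collar-z from lines 0.014
lens rim tri (array([0.52494376, 0.39128095, 0.00514966]), [np.float64(0.0012484326003624447), np.float64(0.001248432600362362)])
lens [0.52123257 0.38874818 0.01      ] [0.48100287 0.37002131 0.012     ] [0.39775657 0.33139384 0.012     ] dir 0.43444692985956573 0.43484474326392625 0.13616108972198493
handle end tri (array([0.39932677, 0.33185874, 0.00907235]), [np.float64(0.0012297986584718186), np.float64(0.00122979865847176)])
```

```bash
cat >> m2.py <<'E'
print('---')
def loc_tab(a,r): return [.075-r*np.cos(a),0,.042+r*np.sin(a)]
for deg in(0,4,8,12):
    a=np.radians(deg); X=W(p,np.array([loc_tab(a,.2005),loc_tab(a,.178)]))
    print(deg,X[1].round(4),'w',((proj(w,X)+.5)/k-.5).round(0).tolist(),'s',((proj(s,X)-[145,135]+.5)*f-.5).round(0).tolist(),'d',((proj(d,X)-[150,140]+.5)*f-.5).round(0).tolist())
print('tab end tri',tri(S(388,362),Wv(361,361)),tri(S(388,362),D(385,362),Wv(361,361)))
E
python3 m2.py | sed -n '/---/,$p'
python3 - <<'E'
import cv2
a=cv2.imread('pics/w1.png')
cv2.imwrite('pics/w1d.png',cv2.resize(a[235:405,180:355],None,fx=3.5,fy=3.5,interpolation=cv2.INTER_CUBIC))
E
```

```text
---
0 [0.4962 0.1447 0.042 ] w [[363.0, 344.0], [363.0, 368.0]] s [[371.0, 393.0], [399.0, 369.0]] d [[379.0, 402.0], [397.0, 375.0]]
4 [0.4966 0.1447 0.0544] w [[362.0, 351.0], [362.0, 375.0]] s [[370.0, 376.0], [398.0, 355.0]] d [[378.0, 382.0], [396.0, 358.0]]
8 [0.4979 0.1448 0.0668] w [[360.0, 359.0], [361.0, 383.0]] s [[371.0, 359.0], [399.0, 339.0]] d [[378.0, 362.0], [396.0, 340.0]]
12 [0.5001 0.1448 0.079 ] w [[359.0, 370.0], [360.0, 393.0]] s [[372.0, 340.0], [400.0, 322.0]] d [[378.0, 340.0], [396.0, 320.0]]
tab end tri (array([0.48526325, 0.14345274, 0.05676029]), [np.float64(0.0020708620395604132), np.float64(0.002070862039560432)]) (array([0.48414621, 0.1434939 , 0.06027211]), [np.float64(0.0024848488048262465), np.float64(0.0019663062075564197), np.float64(0.002503585208044542)])
```

View pics/w1d.png

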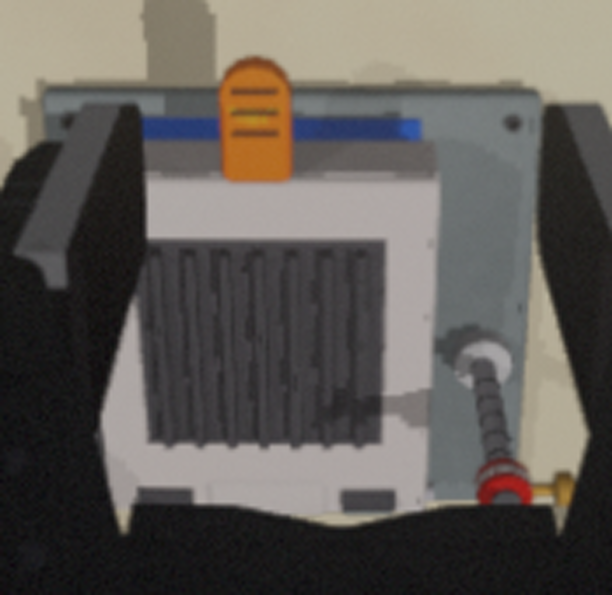

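The tab spans (257,58) to (257,180) in this crop, and the collar's white line is near (503,468). Tab depth is still ambiguous, so I'm taking a second wrist view from farther forward for parallax.

Request:
jog_arm(dr=[[0,0,0],[0,0,0],[0,0,0],[0,0,0],[0,0,0],[0,0,0],[0,0,0],[0,0,0],[0,0,0]], translation=[[-0.9,0,0],[-0.9,0,0],[-0.9,0,0],[-0.9,0,0],[-0.9,0,0],[-0.9,0,0],[-0.9,0,0],[0,0,0],[0,0,0]], jaw=[1,1,1,1,1,1,1,1,1])

```text
clock: 3.6
position: [0.5532, 0.175, 0.28]
ee_rot: [-0.016, 1.0, -0.0, -0.001]
ft_force: [-0.4, -0.4, 0.7]
grip_width: 0.997
grasp_force: 0.0
```

Run:
```python
from h import *
c=snap('wrist','w2'); go([.50,.144,.15],.026)
cv2.imwrite('pics/w2c.png',cv2.resize(cv2.imread('pics/w2.png'),(800,600),interpolation=cv2.INTER_CUBIC))
```

```text
t 3.65 pos [0.553  0.175  0.2804] dr [-0.   -0.01  0.09] shift tool-now [ 2.15 -1.17  5.22] tool-final [ 2.15 -1.18  5.21]
```

View pics/w2c.png

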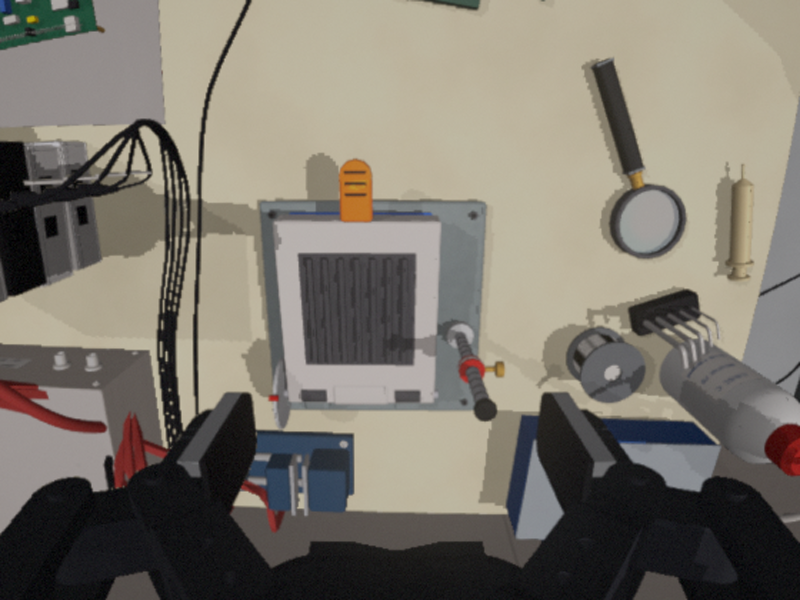

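The second wrist view shows the corners at (261,201), (485,202) and (484,410), the tab from (355,159) to (356,220), and the collar at (471,369). The post top is at (485,408), the lens rim at (647,221), and the handle runs from (603,62) to (634,170).

```bash
cat > m3.py <<'E'
import contextlib,io
with contextlib.redirect_stdout(io.StringIO()): from m2 import *
w2=load('w2'); V=lambda u,v:(w2,(u+.5)*k-.5,(v+.5)*k-.5)
for n,u,v in(('fr',261,201),('fl',485,202),('bl',485,410)): print(n,atz(*V(u,v),.012).round(4))
L=np.array([loc[0],loc[1],loc[3],loc[4]]); u2=np.array([V(*q)[1:] for q in((485,202),(261,201),(485,410),(485,408))])
u1=np.array([Wv(478,372)[1:],Wv(275,371)[1:]])
def r3(p): return np.r_[(proj(w2,W(p,L))-u2).ravel(),(proj(w,W(p,L[:2]))-u1).ravel()]
r=least_squares(r3,[.6,.15,0]);p=r.x;print('stand(wrist)',p,r.fun.round(1))
def ra(q): return np.r_[r3(q),.5*res(q)]
pa=least_squares(ra,p,loss='soft_l1').x;print('stand(all)',pa)
print('tab end',tri(Wv(361,360),V(355,159)),'mid',tri(Wv(361,384),V(356,190)),'inner',tri(Wv(361,408),V(356,220)))
print('exp tab',W(p,np.array([loc_tab(np.radians(q),.178) for q in(0,4,8)])).round(4).tolist())
print('collar',tri(Wv(463,534),V(471,369)),tri(Wv(463,534),V(471,369),S(447,115)), 'posttop',atz(*V(485,408),.153))
print('collar mark z by post axis:')
ax=W(p,np.array([[.03,.086,.0]]))[0]
for nm,o in(('w1',Wv(463,532)),('w2',V(471,369)),('s',S(447,115)),('d',D(350,128))):
    oo,dd=ray(*o); # closest point on vertical axis
    n=np.array([-dd[1],dd[0]]); t=(ax[:2]-oo[:2])@dd[:2]/(dd[:2]@dd[:2]); print(nm,(oo+t*dd)[2].round(4))
print('lens rim tri',tri(Wv(623,384),V(647,221)),'hend',tri(Wv(584,254),V(603,62)),'hfront',tri(Wv(612,346),V(634,170)))
g=atz(*V(647,221),.010);e=atz(*V(603,61),.012);print('lens',g,e,np.arctan2(*(g-e)[[1,0]]),np.linalg.norm(g-e))
E
python3 m3.py
```

```text
fr [0.5184 0.0621 0.012 ]
fl [0.5136 0.2475 0.012 ]
bl [0.7062 0.2641 0.012 ]
stand(wrist) [0.60021578 0.14835727 0.04134277] [ 2.1 -2.2 -1.8  0.3 -4.6 -0.4  2.9  0.7  1.   0.1 -1.1  2.1]
stand(all) [0.59987691 0.14696344 0.03361646]
tab end (array([0.48213629, 0.14365033, 0.05677948]), [np.float64(0.00013795295878378232), np.float64(0.00013795295878377638)]) mid (array([0.50421152, 0.14413561, 0.05569661]), [np.float64(0.0002627488231211757), np.float64(0.0002627488231211928)]) inner (array([0.52604843, 0.1443999 , 0.0567447 ]), [np.float64(0.0003123921802351254), np.float64(0.0003123921802351496)])
exp tab [[0.4973, 0.1441, 0.042], [0.4977, 0.1441, 0.0544], [0.499, 0.1442, 0.0668]]
collar (array([0.63019529, 0.23419016, 0.08651027]), [np.float64(0.00020636871004045166), np.float64(0.0002063687100404498)]) (array([0.63023807, 0.23425723, 0.08597261]), [np.float64(0.00040298897667248655), np.float64(0.00026056911593102925), np.float64(0.0005120393012057746)]) posttop [0.62602227 0.2328703  0.153     ]
collar mark z by post axis:
w1 0.0877
w2 0.0921
s 0.0869
d 0.0912
lens rim tri (array([0.52417932, 0.39209264, 0.00400822]), [np.float64(0.00012284345661836704), np.float64(0.00012284345661836893)]) hend (array([0.39903786, 0.33468356, 0.00540236]), [np.float64(0.0006161192300602283), np.float64(0.0006161192300600738)]) hfront (array([0.48180268, 0.36981188, 0.01240907]), [np.float64(0.00015793454177513065), np.float64(0.00015793454177510518)])
lens [0.52350313 0.38910085 0.01      ] [0.39946622 0.33269888 0.012     ] 0.4267715291582555 0.1362730267070498
```

Tab triangulated: length 44 mm, y 0.144, and a top z of 0.056, so its mid is at about 0.051 (about 3° ajar). I'm approaching it and gripping.

Request:
jog_arm(dr=[[0,0,0],[0,0,0],[0,0,0],[0,0,0],[0,0,0],[0,0,0],[0,0,0]], translation=[[0.7,-0.4,0.3],[0.7,-0.4,0.9],[0.7,-0.4,1],[0,0,1],[0,0,1],[0,0,1],[0,0,0]], jaw=[1,1,1,1,1,1,1])

```text
clock: 4.35
position: [0.4996, 0.1425, 0.1483]
ee_rot: [-0.016, 1.0, -0.001, -0.002]
ft_force: [-0.5, -0.4, -0.3]
grip_width: 1.001
grasp_force: 0.0
```

Run:
```python
from h import *
go([.501,.144,.032],.03)
```

```text
t 4.35 pos [0.4996 0.1425 0.1483] dr [-0.02 -0.07  0.04] shift tool-now [-0.08  0.06  4.65] tool-final [-0.06  0.06  4.65]
```

Request:
jog_arm(dr=[[0,0,0],[0,0,0],[0,0,0],[0,0,0],[0,0,0],[0,0,0],[0,0,0],[0,0,0],[0,0,0],[0,0,0]], translation=[[-0.04,0.03,0.9],[-0.04,0.03,1],[0,0,1],[0,0,1],[0,0,0.75],[0,0,0],[0,0,0],[0,0,0],[0,0,0],[0,0,0]], jaw=[1,1,1,1,1,0.4,0.1,0,0,0], squeeze=40)

```text
clock: 5.35
position: [0.5048, 0.1437, 0.0355]
ee_rot: [-0.015, 1.0, 0.0, 0.001]
ft_force: [1.6, -3.6, 2.2]
grip_width: 0.271
grasp_force: 43.6
```

Run:
```python
from h import *
go([.501,.144,.032],.03);o=manip.get_obs();print(o['ft_force'],o['grip_width'],o['grasp_force'])
```

```text
t 5.35 pos [0.5048 0.1437 0.0355] dr [0.   0.02 0.01] shift tool-now [0.15 0.02 0.14] tool-final [0.15 0.02 0.14]
[ 1.59979912 -3.62856958  2.22495158] 0.2705292127577008 43.607120253145695
```

Run:
```python
import numpy as np
a=np.radians(np.arange(4,71,6));r=.174
print((-np.diff(-r*np.cos(a))/.025).round(2),(-np.diff(r*np.sin(a))/.025).round(2))
```

```text
[-0.09 -0.16 -0.24 -0.31 -0.38 -0.44 -0.5  -0.55 -0.6  -0.64 -0.67] [-0.72 -0.71 -0.69 -0.66 -0.62 -0.58 -0.53 -0.48 -0.42 -0.35 -0.28]
```

Request:
jog_arm(dr=[[0,0,0],[0,0,0],[0,0,0],[0,0,0],[0,0,0],[0,0,0],[0,0,0]], translation=[[-0.09,0,-0.72],[-0.16,0,-0.71],[-0.24,0,-0.69],[-0.31,0,-0.66],[-0.38,0,-0.62],[0,0,0],[0,0,0]], jaw=[0,0,0,0,0,0,0])

```text
clock: 6.05
position: [0.5334, 0.1444, 0.12]
ee_rot: [-0.015, 1.0, -0.0, -0.0]
ft_force: [-4.4, -3.2, 6.5]
grip_width: 0.272
grasp_force: 42.3
```

Run:
```python
from h import *
go([.501,.144,.032],.03);o=manip.get_obs();print(o['ft_force'],o['grip_width'],o['grasp_force'])
```

```text
t 6.05 pos [0.5334 0.1444 0.12  ] dr [-0.   -0.    0.01] shift tool-now [1.3  0.02 3.52] tool-final [1.3  0.02 3.52]
[-4.36134926 -3.16693414  6.53368865] 0.2719743955789647 42.32251189649105
```

Request:
jog_arm(dr=[[0,0,0],[0,0,0],[0,0,0],[0,0,0],[0,0,0],[0,0,0],[0,0,0]], translation=[[-0.44,0,-0.58],[-0.5,0,-0.53],[-0.55,0,-0.48],[-0.6,0,-0.42],[-0.64,0,-0.35],[0,0,0],[0,0,0]], jaw=[0,0,0,0,0,0,0])

```text
clock: 6.75
position: [0.6019, 0.1464, 0.1786]
ee_rot: [-0.015, 1.0, -0.0, 0.0]
ft_force: [0.4, -5.1, 3.1]
grip_width: 0.27
grasp_force: 42.7
```

Run:
```python
from h import *
go([.501,.144,.032],.03);o=manip.get_obs();print(o['ft_force'],o['grip_width'],o['grasp_force'])
P=np.array([[.5048,.0355],[.5334,.12],[o['position'][0],o['position'][2]]])
A=np.c_[2*P,np.ones(3)];x=np.linalg.solve(A,(P**2).sum(1));c=x[:2];r=np.sqrt(x[2]+c@c);print('centre',c,'r',r,np.degrees(np.arctan2(P[:,1]-c[1],c[0]-P[:,0])))
c=snap('scene','s1');a=cv2.imread('pics/s1.png');cv2.imwrite('pics/s1c.png',cv2.resize(a[110:235,195:320],(600,600),interpolation=cv2.INTER_CUBIC))
snap('wrist','w3');snap('side','d1')
```

```text
t 6.75 pos [0.6019 0.1464 0.1786] dr [-0.01  0.01  0.01] shift tool-now [4.04 0.03 5.86] tool-final [4.04 0.03 5.86]
[ 0.42072539 -5.07830201  3.06239206] 0.2704722698254443 42.71995112299919
centre [0.67356288 0.02547026] r 0.1690606515471537 [ 3.40114357 33.99682204 64.92234231]
```

View pics/s1c.png

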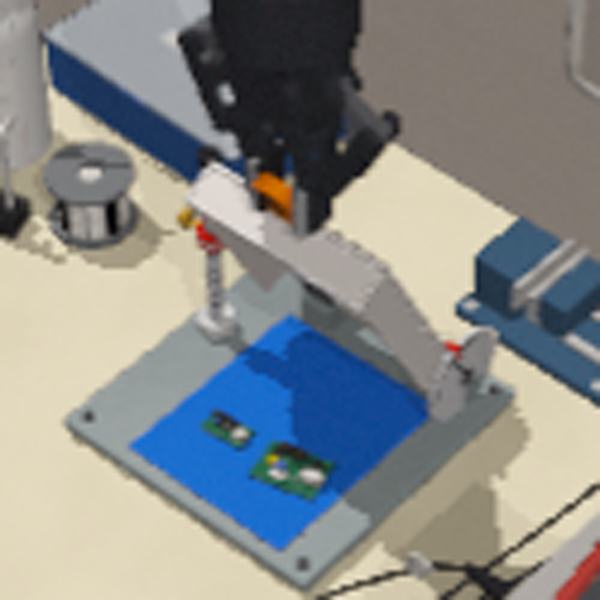

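The scene crop shows the cover well raised. The boards are uncovered: the sensor board is at about (293,470) and the adapter at (228,430). The circle fit gives the hinge at x 0.6736, z 0.042, and a present angle of 64.9°, so I'm adding 5.1°.

Request:
jog_arm(dr=[[0,0,0],[0,0,0],[0,0,0],[0,0,0],[0,0,0]], translation=[[-0.2,0,-0.09],[-0.2,0,-0.08],[-0.16,0,-0.06],[0,0,0],[0,0,0]], jaw=[0,0,0,0,0])

```text
clock: 7.4
position: [0.6147, 0.1467, 0.1839]
ee_rot: [-0.015, 1.0, -0.0, -0.001]
ft_force: [-2.3, -5.7, 2.6]
grip_width: 0.274
grasp_force: 42.6
```

Run:
```python
from h import *
o=manip.get_obs();P=o['position'];print(P,o['ft_force'],np.degrees(np.arctan2(P[2]-.0255,.6736-P[0])))
go([.6158,.1465,.1843],.03)
```

```text
[0.61467712 0.14670118 0.18391113] [-2.2947348  -5.67745961  2.6394941 ] 69.5967245169134
t 7.4 pos [0.6147 0.1467 0.1839] dr [-0.01 -0.03  0.01] shift tool-now [-0.04 -0.01 -0.02] tool-final [-0.04 -0.01 -0.02]
```

Request:
jog_arm(dr=[[0,0,0],[0,0,0],[0,0,0],[0,0,0],[0,0,0],[0,0,0],[0,0,0],[0,0,0],[0,0,0],[0,0,0]], translation=[[0,0,0],[0,0,0],[0,0,0],[0,0,-0.5],[0,0,-0.8],[0,0,-0.9],[0.5,0,-0.6],[1,0,-0.3],[1,0,0],[1,0,0]], jaw=[0.45,0.6,0.6,0.6,0.6,0.6,0.6,0.6,0.6,0.6])

```text
clock: 8.4
position: [0.5278, 0.1449, 0.263]
ee_rot: [-0.016, 1.0, 0.0, 0.001]
ft_force: [0.1, -0.3, -0.2]
grip_width: 0.598
grasp_force: 0.0
```

Request:
jog_arm(dr=[[0,0,0],[0,0,0],[0,0,0],[0,0,0],[0,0,0],[0,0,0],[0,0,0]], translation=[[1,0,0],[1,0,0],[1,0,0],[0.6,0,0],[0.3,0,0],[0,0,0],[0,0,0]], jaw=[1,1,1,1,1,1,1])

```text
clock: 9.1
position: [0.4316, 0.1418, 0.2622]
ee_rot: [-0.016, 1.0, 0.0, 0.0]
ft_force: [-0.3, 1.1, -0.1]
grip_width: 1.003
grasp_force: 0.0
```

Run:
```python
from h import *
go([.4,.15,.28],.03);print(manip.get_obs()['ft_force'])
snap('wrist','w4');snap('scene','s2');snap('side','d2')
a=cv2.imread('pics/s2.png');b=cv2.imread('pics/w4.png');e=cv2.imread('pics/d2.png')
A=cv2.resize(a[125:235,205:315],(400,400),interpolation=cv2.INTER_CUBIC)
C=cv2.resize(e[125:235,190:300],(400,400),interpolation=cv2.INTER_CUBIC)
cv2.imwrite('pics/c2.png',np.hstack([A,C]))
cv2.imwrite('pics/w4c.png',cv2.resize(b,(800,600),interpolation=cv2.INTER_CUBIC))
```

```text
t 9.1 pos [0.4316 0.1418 0.2622] dr [0.01 0.01 0.02] shift tool-now [ 1.25  0.37 -0.71] tool-final [ 1.25  0.37 -0.71]
[-0.25690611  1.13557796 -0.09040081]
```

View pics/c2.png

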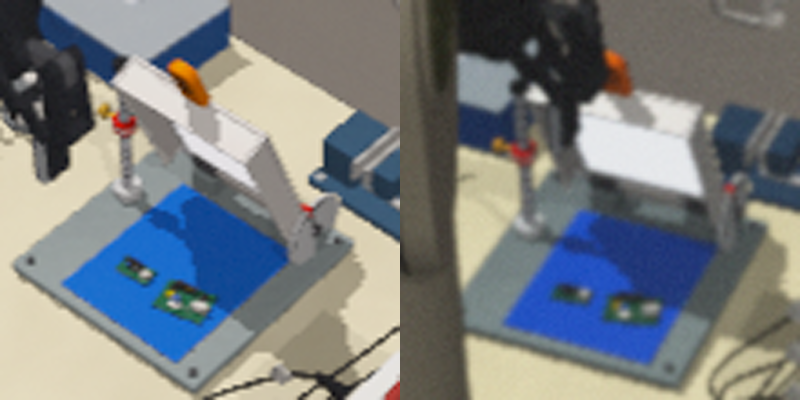

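View pics/w4c.png

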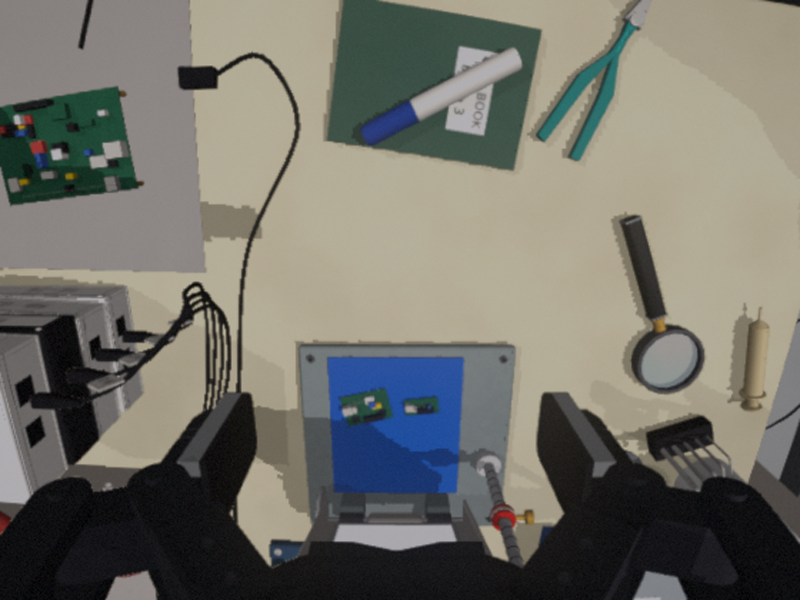

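The cover stays raised after release and both boards lie undisturbed. In the wrist view the sensor board is centred at (365,407), the adapter at (421,406), the collar at (503,517), the lens rim at (668,358), and the handle runs (630,217)–(656,315). My picture views are used up, so from here I measure by code.

```bash
cat > m4.py <<'E'
import contextlib,io
with contextlib.redirect_stdout(io.StringIO()): from m3 import *
w4=load('w4');s2=load('s2');d2=load('d2');U=lambda u,v:(w4,(u+.5)*k-.5,(v+.5)*k-.5)
q=3.636
print('board w4',atz(*U(365,407),.018),'tri',tri(U(365,407),(s2,205+185/q,125+301/q),(d2,190+233/q,125+308/q)))
def mask(tag,lo,hi,box):
    im=cv2.cvtColor(cv2.imread(f'pics/{tag}.png'),cv2.COLOR_BGR2HSV);m=cv2.inRange(im,lo,hi)|(cv2.inRange(im,(170,lo[1],lo[2]),(180,255,255)) if lo[0]==0 else 0)
    z=np.zeros_like(m);x0,y0,x1,y1=box;z[y0:y1,x0:x1]=m[y0:y1,x0:x1];ys,xs=np.nonzero(z);return xs,ys
P=[.5990,.1455,.033]; ax=W(P,np.array([[.03,.086,0]]))[0]; print('post axis',ax)
obs=[]
for tag,c,(u,v) in(('s0',s,(239,159)),('d0',d,(224,167)),('w1',w,(324,373)),('w2',w2,(330,258)),('w4',w4,(352,362)),('s2',s2,(239,159)),('d2',d2,(224,167))):
    xs,ys=mask(tag,(0,120,60),(6,255,255),(u-14,v-14,u+15,v+15))
    if len(xs)<5: print(tag,'few');continue
    cu,cv=(xs.min()+xs.max())/2,(ys.min()+ys.max())/2
    o,dd=ray(c,cu,cv);t=(ax[:2]-o[:2])@dd[:2]/(dd[:2]@dd[:2]);obs.append((c,cu,cv))
    print(tag,len(xs),xs.min(),xs.max(),ys.min(),ys.max(),'z at axis',(o+t*dd)[2].round(4))
print('tri collar wrist',tri(*obs[2:5]),'all',tri(*obs))
# cover angle from tab
for tag,c,b in(('s2',s2,(245,130,270,160)),('d2',d2,(240,130,260,160))):
    xs,ys=mask(tag,(8,150,80),(20,255,255),b);print(tag,'tab',len(xs),xs.mean(),ys.mean(),xs.min(),xs.max(),ys.min(),ys.max())
    for g in(66,70,74):
        a=np.radians(g);X=W(P,np.array([loc_tab(a,.178),loc_tab(a,.2005)]));print(g,proj(c,X).round(1).tolist())
print('lens w4',atz(*U(668,358),.010),atz(*U(630,217),.012),atz(*U(656,315),.012))
print('rim tri',tri(U(668,358),V(647,221),Wv(623,384)),'hend',tri(U(630,217),V(603,62),Wv(584,254)))
E
python3 m4.py
```

```text
board w4 [0.57210974 0.11903931 0.018     ] tri (array([0.57385549, 0.11914772, 0.01511203]), [np.float64(0.0002887202181969482), np.float64(0.0017786937685129618), np.float64(0.0020344341686088464)])
post axis [0.62614618 0.232443   0.        ]
s0 19 236 241 156 162 z at axis 0.0887
d0 21 221 226 164 169 z at axis 0.0928
w1 96 317 331 366 379 z at axis 0.0893
w2 139 322 338 251 267 z at axis 0.0975
w4 130 344 360 353 370 z at axis 0.092
s2 17 236 241 156 160 z at axis 0.0926
d2 22 221 226 164 169 z at axis 0.0928
tri collar wrist (array([0.63296134, 0.23529395, 0.0826859 ]), [np.float64(0.0007827829852693127), np.float64(6.0705848983028046e-05), np.float64(0.0008248170135920503)]) all (array([0.62872351, 0.23465646, 0.08862503]), [np.float64(0.0023313679799100147), np.float64(0.002030365305884892), np.float64(0.0017464045177605174), np.float64(0.0014642658258004666), np.float64(0.0008046085646964937), np.float64(0.0007812330243995955), np.float64(0.002030365305884892)])
s2 tab 69 256.463768115942 146.8695652173913 251 261 141 153
66 [[254.7, 147.2], [252.2, 142.9]]
70 [[257.7, 143.4], [255.6, 138.7]]
74 [[260.7, 139.9], [259.1, 134.6]]
d2 tab 55 249.2 144.6 246 252 139 150
66 [[248.1, 145.1], [246.4, 140.4]]
70 [[249.8, 141.1], [248.4, 135.8]]
74 [[251.6, 137.4], [250.4, 131.6]]
lens w4 [0.52144432 0.38931903 0.01      ] [0.39788109 0.33090212 0.012     ] [0.48059954 0.36862155 0.012     ]
rim tri (array([0.52395993, 0.39218761, 0.00442328]), [np.float64(0.0006129175479455125), np.float64(0.00023834995961346343), np.float64(0.0004099058933969349)]) hend (array([0.39892556, 0.33481917, 0.00463974]), [np.float64(0.00037890738378837613), np.float64(0.0007660961400759005), np.float64(0.0005274232347252314)])
```

Request:
jog_arm(dr=[[0,0,0],[0,0,0],[0,0,0],[0,0,0],[0,0,0],[0,0,0],[0,0,0],[0,0,0]], translation=[[0,0,-0.9],[0,0,-0.9],[0,0,-0.9],[0,0,-0.9],[0,0,-0.9],[0,0,-0.9],[0,0,0],[0,0,0]], jaw=[1,1,1,1,1,1,1,1])

```text
clock: 10.05
position: [0.4313, 0.1418, 0.3965]
ee_rot: [-0.016, 1.0, -0.0, 0.0]
ft_force: [-0.2, 0.0, -1.1]
grip_width: 1.0
grasp_force: 0.0
```

```bash
cat > m5.py <<'E'
import contextlib,io,sys
with contextlib.redirect_stdout(io.StringIO()): from m4 import *
for t,n in(('w5','wrist'),('s3','scene'),('d3','side')): snap(n,t)
print(manip.get_obs()['position'])
def rep(tag,box):
    c=load(tag);im=cv2.cvtColor(cv2.imread(f'pics/{tag}.png'),cv2.COLOR_BGR2HSV);m=cv2.inRange(im,(8,150,80),(20,255,255))
    n,lab,st,ce=cv2.connectedComponentsWithStats(m)
    for i in range(1,n):
        if st[i,4]>25 and box[0]<ce[i,0]<box[2] and box[1]<ce[i,1]<box[3]: print(tag,'orange',st[i].tolist(),ce[i].round(1))
    for g in(0,64,67,70,73):
        a=np.radians(g);X=W(P,np.array([loc_tab(a,.178),loc_tab(a,.2005)]));print(g,proj(c,X).round(1).tolist())
rep('w5',(0,0,560,420));rep('s3',(240,100,280,170));rep('d3',(230,100,270,170))
rep('w1',(200,200,300,320)) ; rep('w2',(200,80,300,200))
E
python3 m5.py
```

```text
[0.43078771 0.14162878 0.39578229]
w5 orange [267, 326, 20, 16, 184] [276.1 336.1]
0 [[275.9, 203.9], [275.8, 189.3]]
64 [[275.6, 325.2], [275.4, 328.8]]
67 [[275.6, 333.4], [275.4, 338.5]]
70 [[275.6, 341.5], [275.5, 348.2]]
73 [[275.6, 349.4], [275.5, 357.6]]
s3 orange [251, 141, 11, 13, 69] [256.5 146.9]
0 [[229.3, 212.9], [223.5, 217.9]]
64 [[253.2, 149.1], [250.5, 145.1]]
67 [[255.4, 146.2], [253.0, 141.9]]
70 [[257.7, 143.4], [255.6, 138.7]]
73 [[259.9, 140.8], [258.2, 135.6]]
d3 orange [243, 139, 10, 12, 76] [247.9 144.1]
0 [[234.0, 218.9], [230.4, 224.5]]
64 [[247.2, 147.2], [245.4, 142.7]]
67 [[248.5, 144.1], [246.9, 139.2]]
70 [[249.8, 141.1], [248.4, 135.8]]
73 [[251.1, 138.3], [249.9, 132.6]]
w1 orange [243, 252, 20, 35, 638] [252.6 269.7]
0 [[251.9, 257.4], [251.4, 240.2]]
64 [[243.0, 434.7], [240.3, 447.5]]
67 [[243.0, 445.0], [240.4, 459.9]]
70 [[243.1, 455.0], [240.5, 471.8]]
73 [[243.3, 464.5], [240.7, 483.0]]
w2 orange [238, 112, 23, 43, 855] [248.6 134.3]
0 [[248.0, 124.2], [247.6, 102.6]]
64 [[233.2, 278.8], [228.8, 280.1]]
67 [[233.1, 292.0], [228.7, 296.4]]
70 [[233.1, 305.1], [228.6, 312.6]]
73 [[233.1, 318.0], [228.7, 328.6]]
```

```bash
cat > ba.py <<'E'
import contextlib,io
with contextlib.redirect_stdout(io.StringIO()): from m4 import *
w5=load('w5');s3=load('s3');d3=load('d3')
def fix(c,e):
    dR=Ro.from_rotvec(e[3:]).as_matrix(); return dict(c,R=dR@c['R'],t=dR@c['t']+e[:3])
tcp=np.array([[.5048,.0355],[.5334,.12],[.6019,.1786],[.6147,.1839]])
# x: stand3, a(4), rg, g, lens3, board2, zc, cams 3x6
def tabp(p,a,r,n): return W(p,np.array([[.075-r*np.cos(a)+n*np.sin(a),0,.042+r*np.sin(a)+n*np.cos(a)]]))
def f(x):
    p=x[:3];a=x[3:7];rg,g=x[7:9];l=x[9:12];b=x[12:14];zc=x[14];E=x[15:].reshape(3,6);R=[]
    def ob(ci,o,X,sg=1.): R.extend(((proj(fix(o[0],E[ci]),X)-np.array(o[1:]))/sg).ravel())
    C=lambda i:W(p,loc[i:i+1])
    for i in range(5): ob(0,S(*(sc+[(444,30)])[i]),C(i)); ob(1,D(*(dc+[(345,36)])[i]),C(i))
    for i,q in((0,(478,372)),(1,(275,371))): ob(2,Wv(*q),C(i))
    for i,q in((0,(485,202)),(1,(261,201)),(3,(485,410)),(4,(485,408))): ob(2,V(*q),C(i))
    for i,q in((0,(515,346)),(1,(300,346))): ob(2,U(*q),C(i))
    t0=lambda r:tabp(p,a[0],r,.005)
    ob(2,Wv(361,360),t0(.2));ob(2,V(355,159),t0(.2));ob(2,(w,252.6,269.7),t0(.176));ob(2,(w2,248.6,134.3),t0(.176))
    ob(0,S(413,345),t0(.178));ob(1,D(402,345),t0(.178))
    ob(2,(w5,276.1,336.1),tabp(p,a[3],.186,-.003));ob(0,(s3,256.5,146.9),tabp(p,a[3],.1855,-.003));ob(1,(d3,247.9,144.1),tabp(p,a[3],.1825,-.004))
    h=tabp(p,0,0,0)[0]
    for k_ in range(4): R.extend(((tcp[k_]+[0,g])-(h[[0,2]]+rg*np.array([-np.cos(a[k_]),np.sin(a[k_])])))/.001)
    R.append((g-.017)/.002)
    L=lambda s_,z:W(l,np.array([[s_,0,z]]))
    for ci,o in((2,Wv(623,384)),(2,V(647,221)),(2,U(668,358)),(0,S(157,175))): ob(ci,o,L(0,.0115))
    for ci,o in((2,Wv(584,254)),(2,V(603,62)),(2,U(630,217)),(0,S(63,333))): ob(ci,o,L(-.138,.011))
    for ci,o in((2,U(365,407)),(0,(s2,205+185/q_,125+301/q_)),(1,(d2,190+233/q_,125+308/q_))): ob(ci,o,np.array([[*b,.0185]]))
    for c,u,v in obs: ob(0 if c in(s,) or c is s2 else 1 if c is d or c is d2 else 2,(c,u,v),W(p,np.array([[.03,.086,zc]])),1.)
    R.extend((E/np.array([.002]*3+[.004]*3)).ravel()); return np.array(R)
q_=3.636
obs=[(c,u,v) for c,u,v in obs]
import builtins
ids={id(s):0,id(s2):0,id(d):1,id(d2):1}
E
sed -i 's/ob(0 if c in(s,) or c is s2 else 1 if c is d or c is d2 else 2,/ob(ids.get(id(c),2),/; /^import builtins/d' ba.py
cat >> ba.py <<'E'
x0=np.r_[.6,.147,.034,np.radians([4,34,65,69.6]),.172,.017,.522,.389,.43,.572,.119,.089,np.zeros(18)]
r=least_squares(f,x0,loss='soft_l1',x_scale='jac');x=r.x
cov=np.linalg.pinv(r.jac.T@r.jac);sd=np.sqrt(np.diag(cov))
for n,i,j in(('stand',0,3),('rg,g',7,9),('lens',9,12),('board',12,14),('zc',14,15)): print(n,x[i:j].round(4),sd[i:j].round(4))
print('angles',np.degrees(x[3:7]).round(1),np.degrees(sd[3:7]).round(1)); print('cams',x[15:].reshape(3,6).round(4).tolist())
print('cost',r.cost,'big',[(i,v) for i,v in enumerate(f(x).round(1)) if abs(v)>2])
E
python3 ba.py
```

```text
stand [0.6048 0.1477 0.0361] [0.0016 0.0022 0.0048]
rg,g [0.1765 0.0219] [0.0021 0.0018]
lens [0.5254 0.3921 0.4304] [0.0019 0.0025 0.0083]
board [0.5768 0.1191] [0.0021 0.0025]
zc [0.0929] [0.0014]
angles [ 5.5 34.3 63.8 68.3] [0.5 0.5 0.5 0.3]
cams [[0.0, 0.0004, 0.0008, -0.003, 0.0002, 0.0004], [-0.0001, 0.0003, 0.0002, -0.0027, -0.0009, 0.0], [-0.0002, -0.0013, 0.0062, 0.0045, 0.0007, 0.0007]]
cost 31.924457683247013 big [(14, np.float64(-2.1)), (27, np.float64(2.2)), (28, np.float64(-6.5)), (51, np.float64(-2.4)), (62, np.float64(2.4)), (113, np.float64(3.1))]
```

Request:
jog_arm(dr=[[0,0,0],[0,0,0],[0,0,0],[0,0,0],[0,0,0],[0,0,0],[0,0,0],[0,0,0],[0,0,0],[0,0,0]], translation=[[-0.92,0,0.5],[-0.92,0,0.5],[-0.92,0,0.5],[-0.92,0,0.6],[-0.92,0,0.6],[-0.92,0,0.6],[-0.92,0,0.6],[-0.92,0,0.6],[0,0,0.5],[0,0,0]], jaw=[0.6,0.6,0.6,0.6,0.6,0.6,0.6,0.6,0.6,0.6])

```text
clock: 11.2
position: [0.6137, 0.1471, 0.2688]
ee_rot: [-0.015, 1.0, -0.001, -0.002]
ft_force: [-0.3, -0.1, -0.3]
grip_width: 0.599
grasp_force: 0.0
```

Run:
```python
from h import *
go([.6142,.1462,.1836],.034)
```

```text
t 11.2 pos [0.6137 0.1471 0.2688] dr [-0.03 -0.06 -0.05] shift tool-now [-0.03 -0.03  3.41] tool-final [-0.02 -0.04  3.41]
```

Request:
jog_arm(dr=[[0,0,0],[0,0,0],[0,0,0],[0,0,0],[0,0,0],[0,0,0],[0,0,0],[0,0,0],[0,0,0],[0,0,0]], translation=[[-0.02,-0.04,0.9],[0,0,0.9],[0,0,0.9],[0,0,0.7],[0,0,0],[0,0,0],[0,0,0],[0,0,0],[-0.16,0,-0.06],[0,0,0]], jaw=[0.6,0.6,0.6,0.6,0.6,0.1,0,0,0,0], squeeze=40)

```text
clock: 12.2
position: [0.6192, 0.1468, 0.1901]
ee_rot: [-0.016, 1.0, 0.0, -0.0]
ft_force: [-6.0, -1.1, 8.7]
grip_width: 0.267
grasp_force: 40.0
```

Run:
```python
from h import *
o=manip.get_obs();print(o['ft_force'],o['grip_width'],o['grasp_force']);go([.6182,.1467,.1852],.034)
```

```text
[-6.03720259 -1.10398429  8.68757053] 0.26695585387683507 40.0294603407383
t 12.2 pos [0.6192 0.1468 0.1901] dr [ 0.01 -0.   -0.04] shift tool-now [ 0.04 -0.    0.19] tool-final [ 0.04 -0.    0.19]
```

Request:
jog_arm(dr=[[0,0,0],[0,0,0],[0,0,0],[0,0,0],[0,0,0],[0,0,0],[0,0,0],[0,0,0],[0,0,0],[0,0,0]], translation=[[0,0,0],[0,0,0],[0,0,0],[0,0,-0.5],[0,0,-0.9],[0,0,-1],[0.5,0,-1],[1,0,-1],[1,0,-1],[1,0,-1]], jaw=[0.45,0.6,0.6,0.6,0.6,0.6,0.6,0.6,0.6,0.6])

```text
clock: 13.2
position: [0.531, 0.1436, 0.3502]
ee_rot: [-0.015, 1.0, 0.0, 0.0]
ft_force: [0.5, 0.8, 0.6]
grip_width: 0.598
grasp_force: 0.0
```

Request:
jog_arm(dr=[[0,0,0],[0,0,0],[0,0,0],[0,0,0],[0,0,0],[0,0,0],[0,0,0]], translation=[[1,0,-1],[1,0,-0.6],[1,0,0],[0.6,0,0],[0,0,0],[0,0,0],[0,0,0]], jaw=[1,1,1,1,1,1,1])

```text
clock: 13.9
position: [0.4426, 0.1409, 0.3884]
ee_rot: [-0.015, 1.0, -0.0, 0.0]
ft_force: [-0.2, -0.2, -0.2]
grip_width: 1.002
grasp_force: 0.0
```

```bash
cat > ang.py <<'E'
import sys,contextlib,io
with contextlib.redirect_stdout(io.StringIO()): from ba import *
T=sys.argv[1]; E=x[15:].reshape(3,6)
for n,b,i,r,nn in(('wrist',(200,250,350,400),2,.186,-.003),('scene',(240,120,280,165),0,.1855,-.003),('side',(235,120,265,165),1,.1825,-.004)):
    c=snap(n,T+n);c={k_:np.array(c[k_]) for k_ in('mtx','k1','R','t')};xs,ys=mask(T+n,(8,150,80),(20,255,255),b)
    m=np.array([xs.mean(),ys.mean()]);g=np.arange(60,80,.1)
    e=[np.linalg.norm(proj(fix(c,E[i]),tabp(x[:3],np.radians(t),r,nn))[0]-m) for t in g];print(n,len(xs),m.round(1),'angle',g[np.argmin(e)].round(1),min(e).round(1))
go([.431,.142,.396],.034)
E
python3 ang.py v6
```

```text
wrist 209 [277.9 335.1] angle 69.3 0.6
scene 75 [257.4 145.8] angle 68.1 1.9
side 80 [248.6 143.1] angle 68.7 0.7
t 14.05 pos [0.4424 0.141  0.388 ] dr [-0.01 -0.01 -0.05] shift tool-now [ 0.45  0.05 -0.32] tool-final [ 0.45  0.06 -0.32]
```

The cover now reads about 69–70°, so it is done. Moving over the lens handle.

Request:
jog_arm(dr=[[0,0,0],[0,0,0],[0,0,0],[0,0,0],[0,0,0],[0,0,0],[0,0,0],[0,0,0],[0,0,0],[0,0,0]], translation=[[0,0.9,0],[0,0.9,0],[0,0.9,0.5],[0,0.9,1],[0,0.9,1],[0,0.9,1],[0,0.9,1],[0,0.9,1],[0,0.9,1],[0,0.3,1]], jaw=[1,1,1,1,1,1,1,1,1,1])

```text
clock: 15.05
position: [0.4347, 0.3533, 0.1991]
ee_rot: [-0.017, 1.0, -0.0, -0.0]
ft_force: [-0.3, 0.2, 0.3]
grip_width: 0.994
grasp_force: 0.0
```

Request:
jog_arm(dr=[[0,0,-0.95],[0,0,-0.95],[0,0,-0.95],[0,0,-0.95],[0,0,-0.95],[0,0,-0.95],[0,0,0],[0,0,0]], translation=[[0,0,1],[0,0,1],[0,0,0.8],[0,0,0],[0,0,0],[0,0,0],[0,0,0],[0,0,0]], jaw=[1,1,1,1,1,1,1,1])

```text
clock: 15.85
position: [0.4356, 0.3509, 0.1305]
ee_rot: [-0.212, 0.977, -0.0, -0.0]
ft_force: [0.1, -0.4, -0.4]
grip_width: 0.996
grasp_force: 0.0
```

Run:
```python
from h import *
go([.441,.3525,.004],.43); snap('wrist','w7')
a=cv2.imread('pics/w7.png');m=cv2.inRange(a,(0,0,0),(70,70,70))
n,lab,st,ce=cv2.connectedComponentsWithStats(m)
for i in range(1,n):
    if st[i,4]>150: print(st[i].tolist(),ce[i].round(1))
c=load('w7')
for X in((.5254,.3921,.0115),(.4422,.3539,.012),(.441,.3525,.012)): print(proj(c,X))
```

```text
t 15.85 pos [0.4356 0.3509 0.1305] dr [-0.   -0.   -0.04] shift tool-now [-0.23 -0.03  5.06] tool-final [-0.22 -0.03  5.06]
[73, 0, 127, 57, 3580] [147.4  18.9]
[517, 0, 43, 30, 781] [539.7  10. ]
[545, 90, 15, 37, 288] [554.4 110.4]
[266, 159, 19, 107, 1919] [275.5 210.8]
[0, 185, 560, 235, 44796] [288.4 365.4]
[6, 249, 33, 25, 451] [ 24.1 261.1]
[241, 276, 71, 67, 1185] [275.4 306.8]
[[276.93624121 313.92004877]]
[[276.48122204 215.46303026]]
[[275.50151724 213.45990499]]
```

Request:
jog_arm(dr=[[0,0,0],[0,0,0],[0,0,0],[0,0,0],[0,0,0],[0,0,0],[0,0,0],[0,0,0]], translation=[[-0.2,0,0.9],[0,0,1],[0,0,1],[0,0,1],[0,0,0.6],[0,0,0.4],[0,0,0],[0,0,0]], jaw=[1,1,1,1,1,1,1,1])

```text
clock: 16.7
position: [0.4404, 0.3534, 0.0091]
ee_rot: [-0.213, 0.977, 0.0, 0.0]
ft_force: [0.5, 0.4, 0.1]
grip_width: 0.999
grasp_force: 0.0
```

Run:
```python
from h import *
go([.4405,.3525,.004],.43);print(manip.get_obs()['ft_force'])
```

```text
t 16.7 pos [0.4404 0.3534 0.0091] dr [ 0.    0.01 -0.02] shift tool-now [ 0.01 -0.04  0.2 ] tool-final [ 0.01 -0.04  0.2 ]
[0.47135423 0.37642245 0.05725601]
```

Request:
jog_arm(dr=[[0,0,0],[0,0,0],[0,0,0],[0,0,0],[0,0,0],[0,0,0],[0,0,0],[0,0,0],[0,0,0],[0,0,0]], translation=[[0,0,0.24],[0,0,0],[0,0,0],[0,0,0],[0,0,0],[0,0,0],[0,0,0],[0,0,0],[0,0,0],[0,0,0]], jaw=[1,1,0.6,0.45,0.35,0.25,0.1,0,0,0], squeeze=80)

```text
clock: 17.7
position: [0.4401, 0.3532, 0.0027]
ee_rot: [-0.213, 0.977, 0.0, 0.0]
ft_force: [-0.9, -1.9, 5.9]
grip_width: 0.149
grasp_force: 79.6
```

Run:
```python
from h import *
go([.4405,.3525,.003],.43);o=manip.get_obs();print(o['ft_force'],o['grip_width'],o['grasp_force'])
```

```text
t 17.7 pos [0.4401 0.3532 0.0027] dr [ 0.    0.01 -0.01] shift tool-now [-0.   -0.03 -0.01] tool-final [-0.   -0.03 -0.01]
[-0.86758627 -1.89852584  5.92530485] 0.1494056948150804 79.6302330493927
```

Gripped the handle. Lifting and turning the lens to face the stand.

Request:
jog_arm(dr=[[0,0,0],[0,0,0],[0,0,0],[0,0,0],[0,0,0],[0,0,0],[0,0,0.5],[0,0,0.8],[0,0,0.8],[0,0,0.8]], translation=[[0,0,-0.2],[0,0,-0.5],[0,0,-0.8],[0,0,-0.8],[0,0,-0.8],[0,0,-0.8],[0,0,-0.6],[0,0,-0.3],[0,0,0],[0,0,0]], jaw=[0,0,0,0,0,0,0,0,0,0], squeeze=90)

```text
clock: 18.7
position: [0.4401, 0.3532, 0.1235]
ee_rot: [-0.112, 0.994, 0.0, 0.0]
ft_force: [1.0, -0.5, -1.0]
grip_width: 0.144
grasp_force: 88.2
```

Request:
jog_arm(dr=[[0,0,0.8],[0,0,0.8],[0,0,0.8],[0,0,0.6],[0,0,0.3],[0,0,0],[0,0,0]], translation=[[0,0,0],[0,0,0],[0,0,0],[0,0,0],[0,0,0],[0,0,0],[0,0,0]], jaw=[0,0,0,0,0,0,0])

```text
clock: 19.4
position: [0.4399, 0.3531, 0.1226]
ee_rot: [0.001, 1.0, 0.0, 0.0]
ft_force: [0.4, 0.2, -0.6]
grip_width: 0.146
grasp_force: 88.2
```

Run:
```python
from h import *
go([.42,.119,.13],.0);o=manip.get_obs();print(o['ft_force'],o['grip_width'],o['grasp_force'],o['ee_rot'])
snap('wrist','w8')
a=cv2.imread('pics/w8.png');m=cv2.inRange(a,(0,0,0),(70,70,70))
n,lab,st,ce=cv2.connectedComponentsWithStats(m)
for i in range(1,n):
    if st[i,4]>150: print(st[i].tolist(),ce[i].round(1))
c=load('w8');R=Ro.from_quat(o['ee_rot'])
for L in(.088,.0915,.095): print(L,proj(c,o['position']+R.apply([-L,0,-.0043-.007])))
print('7:');c=load('w7')
print(atz(c,276.5,309.5,.0115))
```

```text
t 19.4 pos [0.4399 0.3531 0.1226] dr [ 0.    0.   -0.04] shift tool-now [ 0.77 -9.37 -0.3 ] tool-final [ 0.8  -9.36 -0.3 ]
[ 0.42225981  0.21888261 -0.58180098] 0.14582268410489796 88.20654630661011 [1.28605332e-03 9.99999163e-01 1.33325437e-04 5.23528219e-05]
[0, 0, 34, 30, 550] [13.9 10.5]
[74, 0, 45, 112, 1408] [101.2  32.5]
[140, 0, 47, 79, 245] [162.7  37.3]
[0, 47, 35, 52, 870] [17.1 71.6]
[260, 182, 35, 7, 219] [277.3 185.3]
[0, 194, 560, 226, 47817] [275.7 359.6]
[491, 256, 69, 145, 2032] [544.3 333.8]
[453, 312, 27, 25, 364] [463.7 327.5]
[5, 332, 49, 32, 654] [ 30.8 349. ]
[60, 340, 34, 17, 302] [ 78.4 348.1]
0.088 [[276.07978469 436.26040199]]
0.0915 [[276.09079364 440.79257192]]
0.095 [[276.10168201 445.24367187]]
7:
[0.52141273 0.38986707 0.0115    ]
```

Request:
jog_arm(dr=[[0,0,0],[0,0,0],[0,0,0],[0,0,0],[0,0,0],[0,0,0],[0,0,0],[0,0,0],[0,0,0],[0,0,0]], translation=[[0.2,-0.5,-0.1],[0.2,-0.9,-0.1],[0.2,-1,-0.1],[0.2,-1,0],[0,-1,0],[0,-1,0],[0,-1,0],[0,-1,0],[0,-1,0],[0,-0.7,0]], jaw=[0,0,0,0,0,0,0,0,0,0])

```text
clock: 20.45
position: [0.4185, 0.1233, 0.1299]
ee_rot: [0.002, 1.0, 0.0, -0.0]
ft_force: [-0.5, -0.6, -1.2]
grip_width: 0.143
grasp_force: 88.2
```

Request:
jog_arm(dr=[[0,0,0],[0,0,0],[0,0,0],[0,0,0],[0,0,0],[0,0,0],[0,0,0]], translation=[[-0.4,-0.25,0],[-0.7,0,0],[-0.7,0,0.1],[-0.5,0,0.2],[-0.2,0,0.2],[0,0,0],[0,0,0]], jaw=[0,0,0,0,0,0,0])

```text
clock: 21.15
position: [0.481, 0.1192, 0.1171]
ee_rot: [0.002, 1.0, -0.0, -0.0]
ft_force: [-0.6, 0.2, -0.7]
grip_width: 0.143
grasp_force: 88.2
```

Run:
```python
from h import *
go([.483,.119,.0877],.0);o=manip.get_obs();print(o['ft_force'],o['grasp_force'])
```

```text
t 21.15 pos [0.481  0.1192 0.1171] dr [-0.   -0.01 -0.05] shift tool-now [-0.08 -0.01  1.18] tool-final [-0.08 -0.01  1.18]
[-0.64535693  0.18012712 -0.69583206] 88.2318663597107
```

Request:
jog_arm(dr=[[0,0,0],[0,0,0],[0,0,0],[0,0,0],[0,0,0],[0,0,0]], translation=[[-0.04,0,0.3],[-0.04,0,0.4],[0,0,0.3],[0,0,0.17],[0,0,0],[0,0,0]], jaw=[0,0,0,0,0,0])

```text
clock: 21.75
position: [0.4836, 0.1191, 0.0881]
ee_rot: [0.002, 1.0, 0.0, -0.0]
ft_force: [-0.4, -0.3, -1.5]
grip_width: 0.146
grasp_force: 88.2
```

```bash
cat > chk.py <<'E'
import sys,contextlib,io
with contextlib.redirect_stdout(io.StringIO()): from ba import *
T=sys.argv[1]; E=x[15:].reshape(3,6); o=manip.get_obs(); print(o['position'].round(4),o['ft_force'].round(1)); R=Ro.from_quat(o['ee_rot'])
th=np.linspace(0,2*np.pi,120)
def ring(q):  # dx,dy,dz,pitch of lens about grip, inside ring samples (mid rim) and glass samples
    P0=o['position']+np.array([q[0],q[1],q[2]]); B=R*Ro.from_rotvec([0,q[3],0])
    f=lambda r,h:P0+B.apply(np.c_[-.0915+r*np.cos(th),r*np.sin(th),np.full(120,-.0043-h)])
    return f(.0295,.007),f(.020,.0),f(.0365,0.)
G=[]
for n,i in(('scene',0),('side',1)):
    snap(n,T+n);c=fix(load(T+n),E[i]);g=cv2.cvtColor(cv2.imread(f'pics/{T}{n}.png'),cv2.COLOR_BGR2GRAY).astype(np.float32);G.append((c,cv2.GaussianBlur(g,(0,0),.6)))
smp=lambda g,p:cv2.remap(g,p[:,0].astype(np.float32)[None],p[:,1].astype(np.float32)[None],cv2.INTER_LINEAR)[0]
def score(q,GG=G):
    s_=0
    for c,g in GG:
        a,b,e=[smp(g,proj(c,X)) for X in ring(q)]; a,b,e=[np.clip(v,0,150) for v in(a,b,e)]; s_+=a.mean()-.5*b.mean()-.5*e.mean()
    return s_
from scipy.optimize import differential_evolution
for nm,GG in(('both',G),('scene',G[:1]),('side',G[1:])):
    bd=[(-.015,.015)]*2+([(-.015,.015),(-.1,.1)] if nm=='both' else [(-1e-6,1e-6),(-1e-6,1e-6)])
    r_=differential_evolution(lambda q:score(q,GG),bd,seed=1,maxiter=60); print(nm,'d',r_.x.round(4),r_.fun.round(1),'at0',round(score(np.zeros(4),GG),1),'glass',(ring(r_.x)[0].mean(0)).round(4))
# board by green hue in same images
for n,i in(('scene',0),('side',1)):
    print(n,'board BA px',proj(fix(load(T+n),E[i]),[*x[12:14],.0185]).round(1))
E
python3 chk.py v9
```

```text
[0.4836 0.1191 0.0881] [-0.4 -0.3 -1.5]
both d [ 0.0014 -0.003  -0.0041 -0.0972] -37.8 at0 -24.7 glass [0.5748 0.1158 0.1041]
scene d [ 0.0029  0.0004 -0.      0.    ] -26.6 at0 -21.1 glass [0.5778 0.1192 0.0994]
side d [ 0.0033 -0.0028  0.      0.    ] -8.1 at0 -3.6 glass [0.5782 0.116  0.0994]
scene board BA px [[256.3 207.5]]
side board BA px [[254.6 210.1]]
```

```bash
cat > chk2.py <<'E'
import sys,contextlib,io
sys.argv=['x','v10']
with contextlib.redirect_stdout(io.StringIO()): from chk import *
for pt in(-.15,-.1,-.05,0,.05):
    r_=differential_evolution(lambda q:score([q[0],q[1],q[2],pt]),[(-.015,.015)]*3,seed=1,maxiter=60);q=[*r_.x,pt];print(pt,r_.x.round(4),round(r_.fun,1),'top centre',ring(q)[0].mean(0).round(4),[round(score(q,[h]),1) for h in G])
# sharper template: difference against picture before the lens came
for n,i,t in(('scene',0,'v6scene'),('side',1,'v6side')):
    a=cv2.imread(f'pics/{t}.png').astype(int);b=cv2.imread(f'pics/v10{n}.png').astype(int)
    m=(np.abs(a-b).max(2)>40)&(b.max(2)<85); c=fix(load('v10'+n),E[i]); pr=proj(c,ring(np.zeros(4))[0]);x0,y0=(pr.min(0)-8).astype(int);x1,y1=(pr.max(0)+9).astype(int)
    ys,xs=np.nonzero(m[y0:y1,x0:x1]);print(n,'ring predicted',pr.min(0).round(1),pr.max(0).round(1),'dark changed x',np.percentile(xs+x0,[1,99]),'y',np.percentile(ys+y0,[1,99]),len(xs))
E
python3 chk2.py
```

```text
-0.15 [ 0.0049 -0.0011 -0.0114] -38.4 top centre [0.5772 0.1179 0.1018] [np.float32(-30.3), np.float32(-8.1)]
-0.1 [ 0.0027 -0.002  -0.0058] -38.3 top centre [0.5762 0.1169 0.1029] [np.float32(-30.2), np.float32(-8.0)]
-0.05 [-0.0009 -0.0042  0.0021] -37.4 top centre [0.5734 0.1148 0.1063] [np.float32(-29.8), np.float32(-7.6)]
0 [-0.0022 -0.0048  0.0076] -35.4 top centre [0.5729 0.1141 0.1073] [np.float32(-28.1), np.float32(-7.2)]
0.05 [-0.0051 -0.0064  0.0147] -32.1 top centre [0.5704 0.1125 0.1098] [np.float32(-25.9), np.float32(-6.2)]
scene ring predicted [244.6 179.8] [267.  196.3] dark changed x [236.   266.11] y [171. 204.] 390
side ring predicted [242.4 180.2] [265.1 194.8] dark changed x [234.  263.3] y [172. 202.] 571
```

```bash
cat > chk3.py <<'E'
import sys,contextlib,io
sys.argv=['x','v11']
with contextlib.redirect_stdout(io.StringIO()): from chk import *
from scipy.optimize import minimize
F=4
def model(c,Cc,yaw,pt,box):
    "Cc = lens centre (7 mm above underside); pt>0 = glass end up"
    B=Ro.from_euler('zy',[yaw,-pt]); x0,y0,x1,y1=box
    pj=lambda r,h:((proj(c,Cc+B.apply(np.c_[r*np.cos(th),r*np.sin(th),np.full(120,h)]))-[x0,y0]+.5)*F).astype(np.float32)
    z=lambda:np.zeros(((y1-y0)*F,(x1-x0)*F),np.uint8); fl=lambda p:cv2.fillConvexPoly(z(),cv2.convexHull(p).astype(np.int32),1)
    hull=fl(np.vstack([pj(.032,.007),pj(.032,-.007)])); g=fl(pj(.026,.003))&fl(pj(.026,.007))
    out=fl(np.vstack([pj(.038,.009),pj(.038,-.009)]))&(1-hull)
    q=((proj(c,Cc+B.apply(np.array([[-.015,-.08,0],[-.015,.08,0],[.08,.08,0],[.08,-.08,0]])))-[x0,y0]+.5)*F).astype(np.int32)
    v=cv2.fillConvexPoly(z(),q,1); return hull&(1-g)&v,g&v,out&v
def sc_(im,c,Cc,yaw,pt,box):
    D_,g,o_=model(c,Cc,yaw,pt,box); return im[D_>0].mean()-.3*im[g>0].mean()-.7*im[o_>0].mean()
def run(tag,i,C0,yaw):
    c=fix(load(tag),E[i]); p0=proj(c,C0)[0].astype(int); box=(p0[0]-28,p0[1]-28,p0[0]+28,p0[1]+28)
    im=cv2.cvtColor(cv2.imread(f'pics/{tag}.png'),cv2.COLOR_BGR2GRAY)[box[1]:box[3],box[0]:box[2]]
    im=np.clip(cv2.resize(im,None,fx=F,fy=F,interpolation=cv2.INTER_CUBIC),0,140).astype(float)
    for pt in(-.1,-.05,0,.05,.1,.15):
        best=min((minimize(lambda q:sc_(im,c,C0+np.array([q[0],q[1],0])/100,yaw,pt,box),s0_,method='Nelder-Mead',options=dict(initial_simplex=np.array([s0_,[s0_[0]+.4,s0_[1]],[s0_[0],s0_[1]+.4]]),maxiter=60)) for s0_ in([0,0],[.4,.4],[-.4,-.4])),key=lambda r:r.fun)
        print(tag,pt,'dxy mm',(best.x*10).round(1),round(best.fun,1))
run('s0',0,np.array([x[9],x[10],.007]),x[11])
run('v11scene',0,o['position']+[.0915,0,.0043],0.0)
run('v11side',1,o['position']+[.0915,0,.0043],0.0)
E
python3 chk3.py
```

```text
s0 -0.1 dxy mm [1.9 1.6] -43.6
s0 -0.05 dxy mm [0.9 1.3] -44.5
s0 0 dxy mm [0.1 1.3] -44.6
s0 0.05 dxy mm [-0.1  1. ] -44.7
s0 0.1 dxy mm [-0.9  0.6] -44.7
s0 0.15 dxy mm [-0.5  0.6] -44.2
v11scene -0.1 dxy mm [7.5 1.2] -24.6
v11scene -0.05 dxy mm [6.4 0.8] -24.8
v11scene 0 dxy mm [5.6 0.7] -25.0
v11scene 0.05 dxy mm [5.4 0.5] -25.2
v11scene 0.1 dxy mm [4.8 0.6] -25.5
v11scene 0.15 dxy mm [4.5 0.8] -25.2
v11side -0.1 dxy mm [-11.3  13.7] -12.6
v11side -0.05 dxy mm [9.3 3.3] -12.7
v11side 0 dxy mm [ 17.5 -22.3] -18.0
v11side 0.05 dxy mm [6.7 1.6] -13.6
v11side 0.1 dxy mm [6.1 1. ] -14.5
v11side 0.15 dxy mm [5.5 1.3] -14.9
```

In both frames the glass sits about 3.5 mm too far forward relative to the board. I'll correct that, settle and recheck.

Request:
jog_arm(dr=[[0,0,0],[0,0,0],[0,0,0],[0,0,0],[0,0,0],[0,0,0]], translation=[[0.07,0,0],[0.07,0,0],[0,0,0],[0,0,0],[0,0,0],[0,0,0]], jaw=[0,0,0,0,0,0])

```text
clock: 22.65
position: [0.4801, 0.1192, 0.0881]
ee_rot: [0.002, 1.0, 0.0, 0.0]
ft_force: [0.5, 0.1, -0.3]
grip_width: 0.148
grasp_force: 88.2
```

```bash
sed -i "s/'wrist',(200,250,350,400),2,.186,-.003),(//; s/(('scene'/('scene'/" ang.py; sed -n 4p ang.py; sed -i "4s/in(*'scene'/in(('scene'/" ang.py; python3 ang.py v12; python3 -c "
from h import *
o=manip.get_obs();print(o['position'],o['ft_force'],o['grasp_force'],np.abs(o['joint_velocities']).max())"
```

```text
for n,b,i,r,nn in('scene',(240,120,280,165),0,.1855,-.003),('side',(235,120,265,165),1,.1825,-.004)):
scene 75 [257.4 145.8] angle 68.1 1.9
side 1 [253. 148.] angle 66.1 6.6
t 22.75 pos [0.4801 0.1192 0.088 ] dr [ 0.    0.   -0.54] shift tool-now [  1.97   0.91 -12.32] tool-final [  1.93   0.98 -12.32]
[0.48012528 0.11916405 0.0880448 ] [ 0.59788217 -0.19273547 -1.87201962] 88.23166251182556 0.0013511022278985803
```

The cover's tab pixels are the same as before, the lens is still, and the contact forces are near zero. Handing in.

```bash
python3 -c "
from workcell import manip
print(manip.hand_in())"
```

```text
the job is handed in; nothing more can be done
None
```

I handed in at about 22.8 s, with the cover let go at an estimated 68–70° and the lens held still over the sensor board at an estimated 92 mm. The focal mark measured 92–93 mm. Centring is good to a few millimetres and nothing was touching, but I could only infer that the lens is level, and the hand-in returned no verdict.

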